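# Key the tube rotor onto the mixer's splined drive hub

## Robot

A 7-joint arm with a two-finger parallel gripper is mounted at the origin on the work surface. World frame = base frame: x ahead of the robot, y to its left, z up, the work surface at z = 0. Lengths are in m, angles in rad, forces in N, time in s.
With the tool pointing down it reaches from about 0.425 to 0.925 m from the base axis. Payload 6.8 kg.
Tool frame: the origin (TCP) lies on the mounting face of the last link; the fingertips stand 173 mm ahead of it and the grasp point (between the pads) lies 155 mm ahead of it; z points along the fingers, y is the line along which they close (so a half turn about z gives the same grasp; the last joint's range is limited). The gripper opens to 85 mm and grips with 20 to 120 N. Pads are 22 mm wide; open, the fingers measure 114 mm over their backs; the gripper's body (76 mm by 85 mm) begins 54 mm behind the grasp point. The pads swing forward as they close: fully open they stand 13 mm farther back than shut.
Start: joints at [1.206, 0.477, 0.022, 1.555, -0.011, 1.109, -0.083], TCP at [0.171, -0.653, 0.405] pointing down, gripper open.
Joint ranges: [-2.96, 2.96], [-0.34, 2.1], [-1.41, 1.46], [0.24, 2.44], [-1.37, 4.51], [0.17, 1.92], [-2.96, 2.96]. Speed limits (rad/s): [2.39, 2.39, 3.14, 3.14, 3.14, 3.14, 3.14].

## Interface

Orientations are given as a rotation vector (axis times angle).
In Python, from bench import r gives the robot as it stands.
- The arm moves only by the tool arm_command, never from a script. Its argument "plan" is a list of rows, each an object of numbers: "claw": the closure, from 0 (fully open) to 1 (shut); "tx", "ty", "tz": the shift along the tool's x, y, z in m; "ax", "ay", "az": the turn, a rotation vector about the tool's x, y, z in degrees. A call has exactly 10 rows; each row shifts and turns the commanded pose from where the row before left it, along the tool's axes as they then stand; what a row does not reach is not made up. A row lasts 1/12 s, in which the tool goes at most 41.7 mm and 7.16 degrees, less where a joint would pass 70% of its speed; a pose out of reach is approached as far as the arm can. A call is refused whole if a number of a shift passes 0.0417 or a number of a turn 7.16, either way. A call with a gripper value outside its range is refused whole. The fingers move at their own pace and stop on an object; "squeeze" is the grip in N (left out, the last holds). Time passes only in rows, so rows that do not move let the fingers close, or fill a call up. It gives the time, the measured TCP pose, the force, the opening and the grip force at its end, in the units of the state.
- r.get_obs(): the state, without advancing time (a new reading comes with each control period).
- r.grab_frame(name): name is "scene" or "top"; returns the picture (400x640x3 uint8, red, green, blue); there is no depth.
- r.camera_model(name): a dict with "fx", "fy", "cx", "cy" (pixels), "position" and "orientation" of the camera in the world. Camera axes: x right, y up, looking along -z (the intrinsics and any distortion apply to the point x, -y, -z); pixel columns grow to the right and rows downward; lengths in m; the calibration is good to about 2 mm. A picture is of the moment at which its call begins. camera_model takes no time and is no camera call.
- r.hand_in(): hands the job in; it is judged then, once.
Trained networks look in the newest picture that a camera, given by its name, has taken for a name from the list of things; names that differ only in an ending like _2 or _b are one class to them, and where a whole thing is asked for, a point or a joint stands for the part that bears it (a point fixed in the world has none). Each returns a list of dicts, best first, with "confidence" (0 to 1); they miss things now and then, are a little off and sometimes report something else, mostly with a low value. They report only what shows in the picture. A call takes as long as a camera call.
- r.boxes_of(target, camera): "location" ([x, y, z] in m, in the coordinates of the camera as it stood for that picture, good to about 4 mm: the middle of the surface that is visible of it).
- r.tip_of(target, camera): "location" ([x, y, z] in m, in the coordinates of the camera as it stood for that picture, good to about 4 mm: a listed point, or the origin of a listed thing).
The state is a dict: "clock": time; "joints": joint angles; "qvel": joint speeds; "tau": joint torques, N m; "tcp_pos": TCP position; "orientation": TCP orientation; "contact_force": force on the tool from outside, world axes, zero at the start; "moment": the same for the moment, N m; "grip_width": finger opening in m; "gripper_force": force on a finger pad.
Only numpy, scipy, OpenCV 4.12 (cv2) and the standard library are available. Lean on these libraries where they do the work, as an engineer would, in place of code of your own. Each camera call takes 0.05 s, during which the arm holds its last target. There are 200 camera calls.

## Task

Set the four-armed tube rotor upright on the tube mixer's splined drive hub, turn it until its bore finds the one position in which the splines let it drop, then press it down fully home. Feel for the moment it keys and stop turning there: do not force the drive round. Leave the other things on the bench where they are.

Things in the scene. Friction and masses are not known exactly. Their poses are not given: they have to be found in the camera images.
- rotor: Aluminium tube rotor with four arms, 0.5 kg, 190 mm across, 104 mm high, loose; starts upright on the bench. Origin: centre of its underside, z up along its axis. Round skirt 96 mm across, height 0 to 64 mm. Four arms (18 mm wide, top at height 52) along +x, +y, -x, -y, each ending in an upright tube sleeve, 30 mm across, centre 80 mm from the axis, height 15 to 70 mm; the +x sleeve is blue.
- rotor_knob (a point): Centre of the flat top of the rotor's round black grip knob, on its axis 104 mm above its underside; the knob is 36 mm across and 40 mm tall.
- rotor_bore (a point): Mouth of the rotor's blind bore, on its axis at the underside; axes as the rotor's. Bore 38 mm across, ceiling at height 56. At heights 4 to 22 three unlike slots, each 4 mm wider than its spline: 26 mm wide on the +x (blue) side, 18 mm wide 120 degrees counter-clockwise from above, 10 mm wide (reaching furthest out) at 240 degrees. No other angle fits.
- mixer: Tube mixer, a fixed white and grey housing 200 x 200 mm, flat deck 55 mm above the bench, the drive hub standing on its middle. Origin: centre of its underside; z up. An unkeyed rotor rests on the hub's spline tops with its underside 26 mm above the deck and turns with very little force (1 to 2 N on a sleeve). Fully home, its underside is 12 mm above the deck.
- hub_foot (a point): Point on the hub's axis at deck level; axes of the housing, not of the hub. Above it: flange 76 mm across, 12 mm high, the rotor's seat; three splines 22 (brass), 14 and 6 mm wide from 12 to 30 mm, at 0, 120, 240 degrees, counter-clockwise; plain pilot 36 mm across to 58 mm, tapering to 20 mm across at 67 mm. The hub's angle differs every time, anywhere in a full turn, and must be found.
- hub_ring (a point): Point on the hub's axis 18 mm above the deck, at the starting top of the black friction ring (98 mm across) round the flange. Within about 3 degrees of the right angle the rotor drops 8 mm by its weight onto this ring and no longer turns freely. The ring then holds it 6 mm above home until it is pressed down on top with 10 to 15 N; it stays down.
- clutch (a joint): How far the hub's overload clutch has been forced round, rad; 0 at the start, positive counter-clockwise from above. It holds up to 1.6 N m (20 N on a sleeve), then slips.
- dishes: stack of two clear culture dishes with a lid, 63 mm across, 34 mm high; a bystander. Origin: centre of its underside.
- medium: small amber bottle with a red cap, 60 mm across, 110 mm high; a bystander. Origin: centre of its underside.
- rack: blue tube rack with capped tubes, 90 x 200 mm, 89 mm high; a bystander. Origin: centre of its underside.
- tip_box: grey and green pipette-tip box, 87 x 127 mm, 65 mm high; a bystander. Origin: centre of its underside.
- beaker: glass beaker, 70 mm across, 80 mm high; a bystander. Origin: centre of its underside.
- wrench: steel wrench lying flat, 160 mm long; a bystander. Origin: near its middle.
- spray_can: white and blue can, 56 mm across, 130 mm high; a bystander. Origin: centre of its underside.

How it is judged:
By the outcome, as a careful person would: the job done as asked, in the order asked, and still so for the second after the job is handed in, with the robot touching nothing.
It also fails if it takes over 72 s, if anything falls off the work surface, if the arm or the gripper's body presses on something with over 40 N, if the wrist force passes 120 N, or if a joint passes its speed limit or range.

## Working session

There is one attempt and no reset: what is moved stays moved. The work goes in short steps, Python scripts to look and compute and a tool call to move; the robot and the scene stay as the last step left them, time stands still between calls to the robot, and variables do not carry over. Pictures are saved under pics/ and viewed, at most 10 in all, crops included, and the job is handed in when it is done.

Besides the shell and the picture viewer there is one more tool, called after "Request:" as name(argument=value, ...), one argument or row to a line, values as JSON. arm_command: Moves the arm, as the interface text tells. Its arguments: {"type":"object","properties":{"plan":{"type":"array","items":{"type":"object","properties":{"claw":{"type":"number"},"tx":{"type":"number"},"ty":{"type":"number"},"tz":{"type":"number"},"ax":{"type":"number"},"ay":{"type":"number"},"az":{"type":"number"}}}},"squeeze":{"type":"number"}},"required":["plan"]}

```bash
mkdir -p pics; cat > h.py <<'E'
import numpy as np, cv2
from scipy.spatial.transform import Rotation as R
from bench import r
def cam(n):
    m=r.camera_model(n); o=np.array(m['orientation'],float)
    Rm=R.from_rotvec(o).as_matrix() if o.shape==(3,) else (o if o.shape==(3,3) else None)
    return m,Rm,np.array(m['position'])
def w(n,loc):
    m,Rm,p=cam(n); return Rm@np.array(loc)+p
def pix(n,P):
    m,Rm,p=cam(n); c=(np.atleast_2d(P)-p)@Rm; return np.c_[m['cx']-m['fx']*c[:,0]/c[:,2], m['cy']+m['fy']*c[:,1]/c[:,2]]
def ray(n,u,v,z):
    m,Rm,p=cam(n); d=Rm@np.array([(u-m['cx'])/m['fx'],-(v-m['cy'])/m['fy'],-1]); return p+d*(z-p[2])/d[2]
def save(n,f,box=None,s=1):
    im=r.grab_frame(n)[:,:,::-1]
    if box: im=im[box[1]:box[3],box[0]:box[2]]
    cv2.imwrite('pics/'+f,cv2.resize(im,None,fx=s,fy=s,interpolation=cv2.INTER_CUBIC))
E
python3 - <<'E'
from h import *
for n in('scene','top'):
    print(n,r.camera_model(n)); save(n,n+'0.png')
    for t in ['rotor','rotor_knob','mixer','hub_foot','hub_ring']:
        print(t,[(np.round(w(n,d['location']),3),round(d['confidence'],2)) for d in r.tip_of(t,n)[:2]])
o=r.get_obs();print(o)
E
```

```text
scene {'fx': 414.24765205054155, 'fy': 414.24765205054155, 'cx': 313.8158415811707, 'cy': 202.51633837913957, 'position': array([ 0.93979143, -0.62381268,  0.89580244]), 'orientation': array([0.73407358, 0.20108338, 0.50136525])}
rotor [(array([ 0.521,  0.151, -0.   ]), 0.63)]
rotor_knob [(array([0.521, 0.155, 0.103]), 0.57)]
mixer [(array([ 0.403, -0.003, -0.001]), 0.62)]
hub_foot []
hub_ring []
top {'fx': 408.6625514769775, 'fy': 408.6625514769775, 'cx': 322.10070740827604, 'cy': 189.15120003739074, 'position': array([0.35943883, 0.01888326, 1.37997588]), 'orientation': array([ 0.13736975, -0.115969  , -1.5917694 ])}
rotor [(array([ 0.521,  0.155, -0.003]), 0.59)]
rotor_knob [(array([0.519, 0.152, 0.103]), 0.83), (array([ 0.789, -0.005, -0.001]), 0.44)]
mixer [(array([ 0.555, -0.194, -0.002]), 0.58)]
hub_foot [(array([ 0.551, -0.197,  0.056]), 0.83)]
hub_ring [(array([ 0.556, -0.198,  0.075]), 0.71), (array([ 0.398, -0.002,  0.   ]), 0.22)]
{'clock': 0.6, 'joints': array([ 1.20588822,  0.47699807,  0.02241715,  1.55543305, -0.01148808,
        1.10927935, -0.08308857]), 'qvel': array([ 8.94830428e-04, -7.12144887e-04, -7.08778176e-04, -2.69757272e-03,
        2.83802203e-05, -2.90972501e-03, -6.98381662e-04]), 'tau': array([-5.51098728e-04, -5.96012342e+01,  1.60547175e+00, -2.81422359e+01,
        1.24873017e-02,  1.76078869e-03, -3.14740464e-05]), 'tcp_pos': array([ 0.17143995, -0.65287009,  0.40469556]), 'orientation': array([ 3.11572182e+00,  4.02253068e-01, -4.31866016e-06]), 'contact_force': array([ 0.02705807,  0.35468968, -0.47125311]), 'moment': array([-0.02808519, -0.01553738,  0.02342198]), 'gripper_force': 0.0, 'grip_width': 0.08551554695954693}
```

View pics/scene0.png

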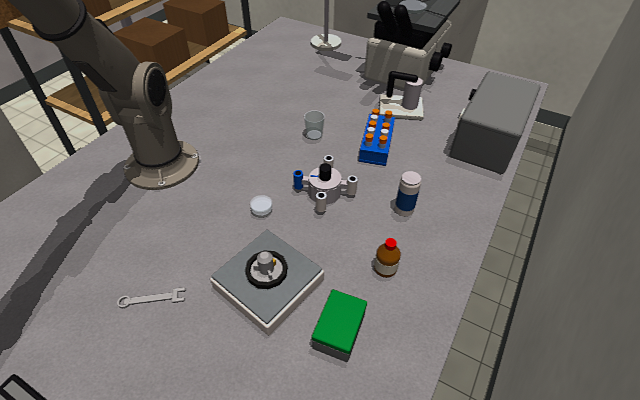

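View pics/top0.png

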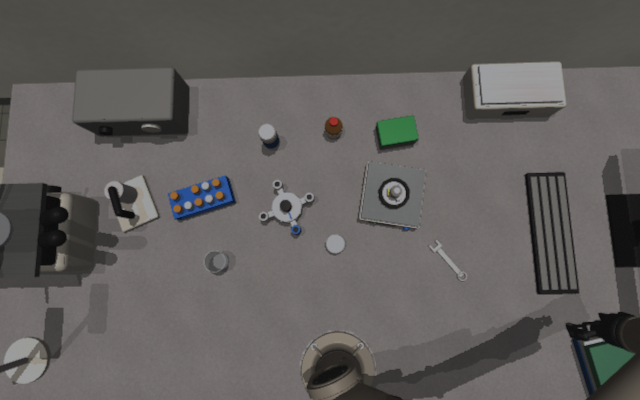

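The scene view shows the rotor at about (324,180) with its blue sleeve at (298,180), and the mixer hub at (266,262) with brass near (274,262). The top view shows the rotor at (287,206), blue at (295,229), and the hub at (396,192). Next I'll zoom in on the hub and measure both angles.

```bash
cat > m.py <<'E'
from h import *
a=r.grab_frame('scene')[:,:,::-1]; b=r.grab_frame('top')[:,:,::-1]
C=lambda im,x,y,h:cv2.resize(im[y-h:y+h,x-h:x+h],(400,400),interpolation=cv2.INTER_CUBIC)
cv2.imwrite('pics/hub1.png',np.hstack([C(a,266,266,25),C(b,395,193,20)]))
for n,im in(('scene',a),('top',b)):
    hs=cv2.cvtColor(np.ascontiguousarray(im),cv2.COLOR_BGR2HSV)
    c=pix(n,[0.52,0.153,0.06])[0]
    m=cv2.inRange(hs,(100,120,50),(130,255,255)); yy,xx=np.nonzero(m); k=np.hypot(xx-c[0],yy-c[1])<36
    u,v=xx[k].mean(),yy[k].mean(); P=ray(n,u,v,0.05); print(n,'blue',u,v,k.sum(),P,np.hypot(*(P[:2]-[.52,.153])),np.degrees(np.arctan2(P[1]-.153,P[0]-.52)))
    c=pix(n,[0.555,-0.196,0.085])[0]
    m=cv2.inRange(hs,(12,90,60),(35,255,255)); yy,xx=np.nonzero(m); k=np.hypot(xx-c[0],yy-c[1])<25
    if k.sum():
        u,v=xx[k].mean(),yy[k].mean(); P=ray(n,u,v,0.082); print(n,'brass',u,v,k.sum(),P,P[:2]-[.555,-.196],np.degrees(np.arctan2(P[1]+.196,P[0]-.555)))
for n in('scene','top'):
  for t in['rotor_knob','rotor_bore','mixer','hub_foot','hub_ring']:
    print(n,t,[(np.round(w(n,d['location']),4),round(d['confidence'],2)) for d in r.tip_of(t,n)[:1]])
E
python3 m.py
```

```text
scene blue 299.078431372549 179.5751633986928 153 [0.45447345 0.11774867 0.05      ] 0.07440688694215407 -151.72107593842367
scene brass 273.57894736842104 261.2105263157895 19 [ 0.56750324 -0.17953699  0.082     ] [0.01250324 0.01646301] 52.78425532064524
top blue 295.36 228.34 50 [0.44860253 0.12435741 0.05      ] 0.07692851454138556 -158.14077908409507
top brass 388.17391304347825 192.2173913043478 23 [ 0.55467245 -0.17748699  0.082     ] [-0.00032755  0.01851301] 91.013635242147
scene rotor_knob [(array([0.5201, 0.1517, 0.1032]), 0.57)]
scene rotor_bore [(array([ 0.5215,  0.1495, -0.0028]), 0.64)]
scene mixer [(array([ 0.5531, -0.1986,  0.    ]), 0.56)]
scene hub_foot []
scene hub_ring [(array([ 0.7534,  0.2071, -0.0013]), 0.68)]
top rotor_knob [(array([0.5198, 0.1534, 0.1039]), 0.64)]
top rotor_bore [(array([0.52  , 0.157 , 0.0006]), 0.6)]
top mixer [(array([ 0.5549, -0.1952, -0.0018]), 0.7)]
top hub_foot [(array([ 0.5505, -0.1989,  0.0579]), 0.83)]
top hub_ring [(array([ 0.5592,  0.4383, -0.    ]), 0.74)]
```

View pics/hub1.png

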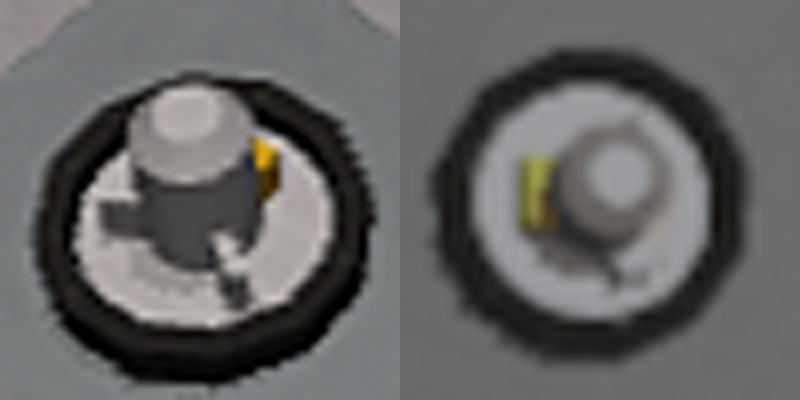

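The hub crop shows brass on the right, at (265,160) in the scene half and (537,190) in the top half. In the scene half, the 14 mm spline is at left (115,215) and the 6 mm one at bottom (236,285).

```bash
cat > f.py <<'E'
from h import *
from scipy.optimize import least_squares
# hub centre from black ring (outer dia 98, z .073 top)
for n,c0 in(('scene',(266,266)),('top',(395,193))):
    im=r.grab_frame(n); g=im.max(2).astype(int); 
    m=np.zeros(g.shape,np.uint8); m[c0[1]-24:c0[1]+25,c0[0]-24:c0[0]+25]=(g<60)[c0[1]-24:c0[1]+25,c0[0]-24:c0[0]+25]
    k=cv2.findContours(m*255,cv2.RETR_EXTERNAL,cv2.CHAIN_APPROX_NONE)[0]; k=max(k,key=cv2.contourArea)
    P=np.array([ray(n,u,v,.069)[:2] for u,v in k[:,0]+0.0])
    (x,y),(a,b),_=cv2.fitEllipse(P.astype(np.float32)*1000); print(n,'ring',x,y,a,b)
# spline features in crop (brass, 14mm, 6mm): tops at z=.085
C=np.array([.554,-.196])
for nm,n,u,v in(('brass','scene',241+265/8,241+150/8),('w14','scene',241+107/8,241+207/8),('w6','scene',241+236/8,241+277/8),('brass','top',375+137/10,173+190/10)):
    P=ray(n,u,v,.084); d=P[:2]-C; print(nm,P[:2],np.hypot(*d)*1e3,np.degrees(np.arctan2(d[1],d[0])))
# rotor: project the four sleeve tops & fit yaw by mask of blue with cylinder model
def cyl(yaw,c):
    t=np.linspace(0,2*np.pi,24); q=[]
    s=c+.08*np.array([np.cos(yaw),np.sin(yaw)])
    return np.array([[s[0]+.015*np.cos(a),s[1]+.015*np.sin(a),z] for a in t for z in(.015,.07)])
for n in('scene','top'):
    im=np.ascontiguousarray(r.grab_frame(n)[:,:,::-1]); hs=cv2.cvtColor(im,cv2.COLOR_BGR2HSV); B=cv2.inRange(hs,(100,100,30),(130,255,255))
    best=[]
    for d in range(-180,-130):
        M=np.zeros(B.shape,np.uint8); cv2.fillConvexPoly(M,cv2.convexHull(np.round(pix(n,cyl(np.radians(d),np.array([.5205,.153])))*16).astype(np.int32)),255,shift=4)
        best.append(((M&B).astype(bool).sum()/max(1,(M>0).sum()),d))
    print(n,sorted(best)[-4:])
E
python3 f.py
```

```text
scene ring 557.4215087890625 -198.29798889160156 91.02188110351562 102.3166732788086
top ring 553.6378173828125 -196.131103515625 95.13831329345703 99.84526824951172
brass [ 0.56718443 -0.17648714] 23.54953723804481 55.95392880378272
w14 [ 0.53847009 -0.21658737] 25.78793696167733 -127.0287633818463
w6 [ 0.58482674 -0.21757264] 37.62534587106546 -34.984429326669066
brass [ 0.55503157 -0.1788986 ] 17.132481881815895 86.54806748211658
scene [(np.float64(0.6712328767123288), -158), (np.float64(0.6712328767123288), -155), (np.float64(0.6774193548387096), -159), (np.float64(0.6822429906542056), -160)]
top [(np.float64(0.53125), -161), (np.float64(0.5454545454545454), -160), (np.float64(0.5567010309278351), -159), (np.float64(0.5625), -158)]
```

Request:
arm_command(
  plan=[
    {"az": 3,"claw": 0},
    {"az": 3},
    {"az": 3},
    {},
    {},
    {},
    {},
    {},
    {},
    {},
  ],
  squeeze=20,
)

```text
invalid input at $.plan[0]: expected keys claw, tx, ty, tz, ax, ay, az
```

```bash
python3 -c "
from h import *
o=r.get_obs();print(o['joints'],o['orientation'],o['tcp_pos'],o['clock'])"
```

```text
[ 1.20588622  0.47701344  0.02240156  1.55538521 -0.01149356  1.10929624
 -0.08309676] [3.11570821e+00 4.02260355e-01 1.90745956e-05] [ 0.17145593 -0.65288259  0.40470518] 1.4
```

Request:
arm_command(
  plan=[
    {"claw": 0,"tx": 0.036,"ty": -0.019,"tz": 0,"ax": 0,"ay": 0,"az": 0},
    {"claw": 0,"tx": 0.036,"ty": -0.019,"tz": 0,"ax": 0,"ay": 0,"az": 0},
    {"claw": 0,"tx": 0.036,"ty": -0.019,"tz": 0,"ax": 0,"ay": 0,"az": 0},
    {"claw": 0,"tx": 0.036,"ty": -0.019,"tz": 0,"ax": 0,"ay": 0,"az": 0},
    {"claw": 0,"tx": 0.036,"ty": -0.019,"tz": 0,"ax": 0,"ay": 0,"az": 0},
    {"claw": 0,"tx": 0.036,"ty": -0.019,"tz": 0,"ax": 0,"ay": 0,"az": 0},
    {"claw": 0,"tx": 0.036,"ty": -0.019,"tz": 0,"ax": 0,"ay": 0,"az": 0},
    {"claw": 0,"tx": 0.036,"ty": -0.019,"tz": 0,"ax": 0,"ay": 0,"az": 0},
    {"claw": 0,"tx": 0.036,"ty": -0.019,"tz": 0,"ax": 0,"ay": 0,"az": 0},
    {"claw": 0,"tx": 0.036,"ty": -0.019,"tz": 0,"ax": 0,"ay": 0,"az": 0},
  ],
  squeeze=20,
)

```text
clock: 2.23
tcp_pos: [0.4725, -0.3762, 0.405]
orientation: [3.115, 0.402, 0.001]
contact_force: [0.4, -1.4, -0.0]
grip_width: 0.0856
gripper_force: 0.0
```

```bash
cat >> h.py <<'E'
def to(x,y,z,q=True):
    o=r.get_obs(); Rm=R.from_rotvec(o['orientation']).as_matrix()
    print('t',round(o['clock'],2),'tcp',np.round(o['tcp_pos'],4),'yaw_x',round(float(np.degrees(np.arctan2(Rm[1,0],Rm[0,0]))),2),'axis',np.round(Rm[:,2],4),'j1,7',o['joints'][[0,6]].round(3),'F',o['contact_force'].round(1),'M',o['moment'].round(2),'w',round(o['grip_width'],4),round(o['gripper_force'],1))
    print('shift',np.round(Rm.T@(np.array([x,y,z])-o['tcp_pos']),4))
E
python3 -c "
from h import *
to(.5205,.153,.40)
C=np.array([.554,-.1965])
for th in(80,86,92):
  for k,a,w_,ro in(('b',0,.022,.024),('14',120,.014,.026),('6',240,.006,.03)):
    t=np.radians(th+a);e=np.array([np.cos(t),np.sin(t)]);n=np.array([-e[1],e[0]])
    pts=[np.r_[C+e*ro+s*n*w_/2,.085] for s in(-1,1)]
    print(th,k,((pix('scene',pts)-[241,241])*8).round().tolist(),((pix('top',pts)-[375,173])*10+[400,0]).round().tolist())"
```

```text
t 2.23 tcp [ 0.4725 -0.3762  0.405 ] yaw_x 14.71 axis [ 4.e-04 -4.e-04 -1.e+00] j1,7 [ 0.659 -0.787] F [ 0.4 -1.4 -0. ] M [-0.   -0.    0.01] w 0.0856 0.0
shift [ 0.1807 -0.4997  0.0048]
80 b [[273.0, 146.0], [220.0, 108.0]] [[522.0, 147.0], [514.0, 214.0]]
80 14 [[111.0, 146.0], [98.0, 184.0]] [[604.0, 274.0], [645.0, 258.0]]
80 6 [[207.0, 262.0], [227.0, 256.0]] [[657.0, 125.0], [642.0, 113.0]]
86 b [[269.0, 140.0], [211.0, 106.0]] [[518.0, 154.0], [517.0, 222.0]]
86 14 [[106.0, 153.0], [98.0, 192.0]] [[613.0, 273.0], [652.0, 253.0]]
86 6 [[217.0, 259.0], [237.0, 252.0]] [[649.0, 118.0], [633.0, 108.0]]
92 b [[265.0, 133.0], [202.0, 105.0]] [[515.0, 162.0], [521.0, 230.0]]
92 14 [[103.0, 161.0], [100.0, 200.0]] [[622.0, 271.0], [658.0, 247.0]]
92 6 [[228.0, 256.0], [246.0, 246.0]] [[641.0, 113.0], [624.0, 104.0]]
```

Request:
arm_command(
  plan=[
    {"claw": 0,"tx": 0.0135,"ty": -0.0385,"tz": 0,"ax": 0,"ay": 0,"az": 0},
    {"claw": 0,"tx": 0.0135,"ty": -0.0385,"tz": 0,"ax": 0,"ay": 0,"az": 0},
    {"claw": 0,"tx": 0.0135,"ty": -0.0385,"tz": 0,"ax": 0,"ay": 0,"az": 0},
    {"claw": 0,"tx": 0.0135,"ty": -0.0385,"tz": 0,"ax": 0,"ay": 0,"az": 0},
    {"claw": 0,"tx": 0.0135,"ty": -0.0385,"tz": 0,"ax": 0,"ay": 0,"az": 0},
    {"claw": 0,"tx": 0.0135,"ty": -0.0385,"tz": 0,"ax": 0,"ay": 0,"az": 0},
    {"claw": 0,"tx": 0.0135,"ty": -0.0385,"tz": 0,"ax": 0,"ay": 0,"az": 0},
    {"claw": 0,"tx": 0.0135,"ty": -0.0385,"tz": 0,"ax": 0,"ay": 0,"az": 0},
    {"claw": 0,"tx": 0.0135,"ty": -0.0385,"tz": 0,"ax": 0,"ay": 0,"az": 0},
    {"claw": 0,"tx": 0.0135,"ty": -0.0385,"tz": 0,"ax": 0,"ay": 0,"az": 0},
  ],
)

```text
clock: 3.07
tcp_pos: [0.5039, 0.0309, 0.4051]
orientation: [3.115, 0.402, 0.001]
contact_force: [1.1, -0.4, 0.2]
grip_width: 0.0859
gripper_force: 0.0
```

Request:
arm_command(
  plan=[
    {"claw": 0,"tx": 0,"ty": 0,"tz": 0,"ax": 0,"ay": 0,"az": -7},
    {"claw": 0,"tx": 0,"ty": 0,"tz": 0,"ax": 0,"ay": 0,"az": -7},
    {"claw": 0,"tx": 0,"ty": 0,"tz": 0,"ax": 0,"ay": 0,"az": -7},
    {"claw": 0,"tx": 0,"ty": 0,"tz": 0,"ax": 0,"ay": 0,"az": -7},
    {"claw": 0,"tx": 0,"ty": 0,"tz": 0,"ax": 0,"ay": 0,"az": -7},
    {"claw": 0,"tx": 0,"ty": 0,"tz": 0,"ax": 0,"ay": 0,"az": -7},
    {"claw": 0,"tx": 0,"ty": 0,"tz": 0,"ax": 0,"ay": 0,"az": -7},
    {"claw": 0,"tx": 0,"ty": 0,"tz": 0,"ax": 0,"ay": 0,"az": -7},
    {"claw": 0,"tx": 0,"ty": 0,"tz": 0,"ax": 0,"ay": 0,"az": -7},
    {"claw": 0,"tx": 0,"ty": 0,"tz": 0,"ax": 0,"ay": 0,"az": -7},
  ],
)

```text
clock: 3.9
tcp_pos: [0.5042, 0.0289, 0.4049]
orientation: [2.315, 2.123, 0.0]
contact_force: [-0.8, -0.7, 0.4]
grip_width: 0.0853
gripper_force: 0.0
```

Request:
arm_command(
  plan=[
    {"claw": 0,"tx": 0,"ty": 0,"tz": 0,"ax": 0,"ay": 0,"az": -7},
    {"claw": 0,"tx": 0,"ty": 0,"tz": 0,"ax": 0,"ay": 0,"az": -7},
    {"claw": 0,"tx": 0,"ty": 0,"tz": 0,"ax": 0,"ay": 0,"az": -7},
    {"claw": 0,"tx": 0,"ty": 0,"tz": 0,"ax": 0,"ay": 0,"az": -7},
    {"claw": 0,"tx": 0,"ty": 0,"tz": 0,"ax": 0,"ay": 0,"az": -7},
    {"claw": 0,"tx": 0,"ty": 0,"tz": 0,"ax": 0,"ay": 0,"az": -7},
    {"claw": 0,"tx": 0,"ty": 0,"tz": 0,"ax": 0,"ay": 0,"az": 0},
    {"claw": 0,"tx": 0,"ty": 0,"tz": 0,"ax": 0,"ay": 0,"az": 0},
    {"claw": 0,"tx": 0,"ty": 0,"tz": 0,"ax": 0,"ay": 0,"az": 0},
    {"claw": 0,"tx": 0,"ty": 0,"tz": 0,"ax": 0,"ay": 0,"az": 0},
  ],
)

```text
clock: 4.73
tcp_pos: [0.5042, 0.029, 0.4048]
orientation: [1.412, 2.806, -0.0]
contact_force: [1.1, -0.9, -0.7]
grip_width: 0.0856
gripper_force: 0.0
```

```bash
python3 -c "
from h import *
to(.5203,.153,.238)"
```

```text
t 4.73 tcp [0.5042 0.029  0.4048] yaw_x 126.57 axis [ 2.e-04 -1.e-04 -1.e+00] j1,7 [0.37  0.289] F [ 1.1 -0.9 -0.7] M [0.01 0.01 0.02] w 0.0856 0.0
shift [0.0901 0.0868 0.1668]
```

Request:
arm_command(
  plan=[
    {"claw": 0,"tx": 0.018,"ty": 0.0174,"tz": 0.012,"ax": 0,"ay": 0,"az": 0},
    {"claw": 0,"tx": 0.018,"ty": 0.0174,"tz": 0.012,"ax": 0,"ay": 0,"az": 0},
    {"claw": 0,"tx": 0.018,"ty": 0.0174,"tz": 0.012,"ax": 0,"ay": 0,"az": 0},
    {"claw": 0,"tx": 0.018,"ty": 0.0174,"tz": 0.012,"ax": 0,"ay": 0,"az": 0},
    {"claw": 0,"tx": 0.018,"ty": 0.0174,"tz": 0.012,"ax": 0,"ay": 0,"az": 0},
    {"claw": 0,"tx": 0,"ty": 0,"tz": 0.02,"ax": 0,"ay": 0,"az": 0},
    {"claw": 0,"tx": 0,"ty": 0,"tz": 0.02,"ax": 0,"ay": 0,"az": 0},
    {"claw": 0,"tx": 0,"ty": 0,"tz": 0,"ax": 0,"ay": 0,"az": 0},
    {"claw": 0,"tx": 0,"ty": 0,"tz": 0,"ax": 0,"ay": 0,"az": 0},
    {"claw": 0,"tx": 0,"ty": 0,"tz": 0,"ax": 0,"ay": 0,"az": 0},
  ],
)

```text
clock: 5.57
tcp_pos: [0.5205, 0.1531, 0.3056]
orientation: [1.41, 2.807, 0.001]
contact_force: [0.5, -0.2, 0.9]
grip_width: 0.0852
gripper_force: 0.0
```

```bash
python3 -c "
from h import *
to(.5203,.153,.238)
save('top','t1.png',(240,160,340,260),6)"
```

```text
t 5.57 tcp [0.5205 0.1531 0.3056] yaw_x 126.65 axis [ 1.e-03  2.e-04 -1.e+00] j1,7 [ 0.097 -0.068] F [ 0.5 -0.2  0.9] M [ 0.05 -0.05  0.02] w 0.0852 0.0
shift [ 0.     -0.0003  0.0676]
```

View pics/t1.png

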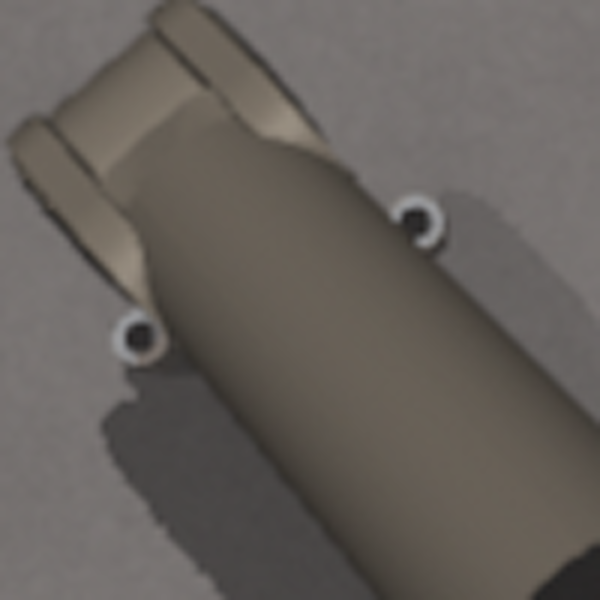

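The arm covers the rotor. The two side sleeve tops show at crop (418,222) and (139,337), which is full-frame (309.7,197.0) and (263.2,216.2).

```bash
python3 -c "
from h import *
a=ray('top',240+418/6-.5,160+222/6-.5,.07);b=ray('top',240+139/6-.5,160+337/6-.5,.07);print((a+b)/2,a-b,np.hypot(*(a-b)[:2]),np.degrees(np.arctan2((a-b)[1],(a-b)[0])))"
```

```text
[0.51981699 0.15215032 0.07      ] [ 0.05849677 -0.15097902  0.        ] 0.16191521784444574 -68.82115972365176
```

Request:
arm_command(
  plan=[
    {"claw": 0,"tx": 0,"ty": 0,"tz": 0.02,"ax": 0,"ay": 0,"az": 0},
    {"claw": 0,"tx": 0,"ty": 0,"tz": 0.02,"ax": 0,"ay": 0,"az": 0},
    {"claw": 0,"tx": 0,"ty": 0,"tz": 0.014,"ax": 0,"ay": 0,"az": 0},
    {"claw": 0,"tx": 0,"ty": 0,"tz": 0.013,"ax": 0,"ay": 0,"az": 0},
    {"claw": 0,"tx": 0,"ty": 0,"tz": 0,"ax": 0,"ay": 0,"az": 0},
    {"claw": 1,"tx": 0,"ty": 0,"tz": 0,"ax": 0,"ay": 0,"az": 0},
    {"claw": 1,"tx": 0,"ty": 0,"tz": 0,"ax": 0,"ay": 0,"az": 0},
    {"claw": 1,"tx": 0,"ty": 0,"tz": 0,"ax": 0,"ay": 0,"az": 0},
    {"claw": 1,"tx": 0,"ty": 0,"tz": 0,"ax": 0,"ay": 0,"az": 0},
    {"claw": 1,"tx": 0,"ty": 0,"tz": 0,"ax": 0,"ay": 0,"az": 0},
  ],
  squeeze=30,
)

```text
clock: 6.45
tcp_pos: [0.5202, 0.153, 0.2385]
orientation: [1.409, 2.807, -0.0]
contact_force: [-2.5, -1.5, 6.3]
grip_width: 0.0355
gripper_force: 33.6
```

```bash
python3 -c "
from h import *
to(.5203,.153,.4)"
```

```text
t 6.45 tcp [0.5202 0.153  0.2385] yaw_x 126.69 axis [ 8.e-04 -4.e-04 -1.e+00] j1,7 [ 0.048 -0.141] F [-2.5 -1.5  6.3] M [-0.21  0.3   0.  ] w 0.0355 33.6
shift [-2.000e-04  1.000e-04 -1.615e-01]
```

Request:
arm_command(
  plan=[
    {"claw": 1,"tx": 0,"ty": 0,"tz": -0.01,"ax": 0,"ay": 0,"az": 0},
    {"claw": 1,"tx": 0,"ty": 0,"tz": -0.02,"ax": 0,"ay": 0,"az": 0},
    {"claw": 1,"tx": 0,"ty": 0,"tz": -0.03,"ax": 0,"ay": 0,"az": 0},
    {"claw": 1,"tx": 0,"ty": 0,"tz": -0.03,"ax": 0,"ay": 0,"az": 0},
    {"claw": 1,"tx": 0,"ty": 0,"tz": -0.03,"ax": 0,"ay": 0,"az": 0},
    {"claw": 1,"tx": 0,"ty": 0,"tz": -0.02,"ax": 0,"ay": 0,"az": 0},
    {"claw": 1,"tx": 0,"ty": 0,"tz": -0.01,"ax": 0,"ay": 0,"az": 0},
    {"claw": 1,"tx": 0,"ty": 0,"tz": 0,"ax": 0,"ay": 0,"az": 0},
    {"claw": 1,"tx": 0,"ty": 0,"tz": 0,"ax": 0,"ay": 0,"az": 0},
    {"claw": 1,"tx": 0,"ty": 0,"tz": 0,"ax": 0,"ay": 0,"az": 0},
  ],
)

```text
clock: 7.28
tcp_pos: [0.5195, 0.1526, 0.3859]
orientation: [-1.408, -2.806, 0.004]
contact_force: [-0.1, 0.4, -5.4]
grip_width: 0.0353
gripper_force: 32.9
```

```bash
python3 -c "
from h import *
to(.554,-.1965,.39)"
```

```text
t 7.28 tcp [0.5195 0.1526 0.3859] yaw_x 126.71 axis [-0.0032 -0.0011 -1.    ] j1,7 [0.145 0.009] F [-0.1  0.4 -5.4] M [-0.02  0.06  0.03] w 0.0353 32.9
shift [-0.3005 -0.181  -0.0039]
```

Request:
arm_command(
  plan=[
    {"claw": 1,"tx": -0.012,"ty": -0.0072,"tz": 0,"ax": 0,"ay": 0,"az": 0},
    {"claw": 1,"tx": -0.024,"ty": -0.0145,"tz": 0,"ax": 0,"ay": 0,"az": 0},
    {"claw": 1,"tx": -0.0301,"ty": -0.0181,"tz": 0,"ax": 0,"ay": 0,"az": 0},
    {"claw": 1,"tx": -0.0301,"ty": -0.0181,"tz": 0,"ax": 0,"ay": 0,"az": 0},
    {"claw": 1,"tx": -0.0301,"ty": -0.0181,"tz": 0,"ax": 0,"ay": 0,"az": 0},
    {"claw": 1,"tx": -0.0301,"ty": -0.0181,"tz": 0,"ax": 0,"ay": 0,"az": 0},
    {"claw": 1,"tx": -0.0301,"ty": -0.0181,"tz": 0,"ax": 0,"ay": 0,"az": 0},
    {"claw": 1,"tx": -0.0301,"ty": -0.0181,"tz": 0,"ax": 0,"ay": 0,"az": 0},
    {"claw": 1,"tx": -0.0301,"ty": -0.0181,"tz": 0,"ax": 0,"ay": 0,"az": 0},
    {"claw": 1,"tx": -0.0301,"ty": -0.0181,"tz": 0,"ax": 0,"ay": 0,"az": 0},
  ],
)

```text
clock: 8.12
tcp_pos: [0.5514, -0.17, 0.3855]
orientation: [-1.407, -2.805, 0.001]
contact_force: [0.6, 0.1, -5.6]
grip_width: 0.0352
gripper_force: 32.7
```

Request:
arm_command(
  plan=[
    {"claw": 1,"tx": -0.016,"ty": -0.0095,"tz": 0,"ax": 0,"ay": 0,"az": 0},
    {"claw": 1,"tx": -0.0077,"ty": -0.005,"tz": 0,"ax": 0,"ay": 0,"az": 3},
    {"claw": 1,"tx": 0,"ty": 0,"tz": 0,"ax": 0,"ay": 0,"az": 6},
    {"claw": 1,"tx": 0,"ty": 0,"tz": 0,"ax": 0,"ay": 0,"az": 6},
    {"claw": 1,"tx": 0,"ty": 0,"tz": 0,"ax": 0,"ay": 0,"az": 6},
    {"claw": 1,"tx": 0,"ty": 0,"tz": 0,"ax": 0,"ay": 0,"az": 6},
    {"claw": 1,"tx": 0,"ty": 0,"tz": 0,"ax": 0,"ay": 0,"az": 6},
    {"claw": 1,"tx": 0,"ty": 0,"tz": 0,"ax": 0,"ay": 0,"az": 6},
    {"claw": 1,"tx": 0,"ty": 0,"tz": 0,"ax": 0,"ay": 0,"az": 6},
    {"claw": 1,"tx": 0,"ty": 0,"tz": 0,"ax": 0,"ay": 0,"az": 6},
  ],
)

```text
clock: 8.95
tcp_pos: [0.5541, -0.1958, 0.3852]
orientation: [-2.482, -1.92, 0.004]
contact_force: [0.3, -0.2, -6.7]
grip_width: 0.0352
gripper_force: 32.9
```

Request:
arm_command(
  plan=[
    {"claw": 1,"tx": 0,"ty": 0,"tz": 0,"ax": 0,"ay": 0,"az": 6},
    {"claw": 1,"tx": 0,"ty": 0,"tz": 0,"ax": 0,"ay": 0,"az": 6},
    {"claw": 1,"tx": 0,"ty": 0,"tz": 0,"ax": 0,"ay": 0,"az": 6},
    {"claw": 1,"tx": 0,"ty": 0,"tz": 0,"ax": 0,"ay": 0,"az": 6},
    {"claw": 1,"tx": 0,"ty": 0,"tz": 0,"ax": 0,"ay": 0,"az": 6},
    {"claw": 1,"tx": 0,"ty": 0,"tz": 0,"ax": 0,"ay": 0,"az": 6},
    {"claw": 1,"tx": 0,"ty": 0,"tz": 0,"ax": 0,"ay": 0,"az": 4},
    {"claw": 1,"tx": 0,"ty": 0,"tz": 0,"ax": 0,"ay": 0,"az": 2},
    {"claw": 1,"tx": 0,"ty": 0,"tz": 0,"ax": 0,"ay": 0,"az": 0},
    {"claw": 1,"tx": 0,"ty": 0,"tz": 0,"ax": 0,"ay": 0,"az": 0},
  ],
)

```text
clock: 9.78
tcp_pos: [0.5544, -0.1957, 0.3859]
orientation: [-3.004, -0.913, 0.004]
contact_force: [0.7, -0.6, -5.3]
grip_width: 0.0351
gripper_force: 32.8
```

```bash
python3 -c "
from h import *
to(.554,-.1965,.35)
save('scene','s2.png',(200,140,360,340),3)
for n in('scene','top'):
  r.grab_frame(n)
  for t in['rotor_knob','rotor_bore','hub_foot','hub_ring']:
    print(n,t,[(np.round(w(n,d['location']),4),round(d['confidence'],2)) for d in r.tip_of(t,n)[:1]])
"
```

```text
t 9.78 tcp [ 0.5544 -0.1957  0.3859] yaw_x 33.81 axis [-3.e-03  8.e-04 -1.e+00] j1,7 [ 0.402 -0.827] F [ 0.7 -0.6 -5.3] M [-0.04 -0.03  0.01] w 0.0351 32.8
shift [-0.0007  0.0006  0.0359]
scene rotor_knob [(array([ 0.5598, -0.1909,  0.2498]), 0.91)]
scene rotor_bore [(array([ 0.5582, -0.1955,  0.1482]), 0.75)]
scene hub_foot []
scene hub_ring []
top rotor_knob [(array([ 0.5542, -0.1977,  0.2513]), 0.83)]
top rotor_bore [(array([ 0.556 , -0.1919,  0.1497]), 0.75)]
top hub_foot [(array([ 0.5525, -0.1988,  0.0562]), 0.89)]
top hub_ring [(array([ 0.554 , -0.1965,  0.0723]), 0.96)]
```

View pics/s2.png

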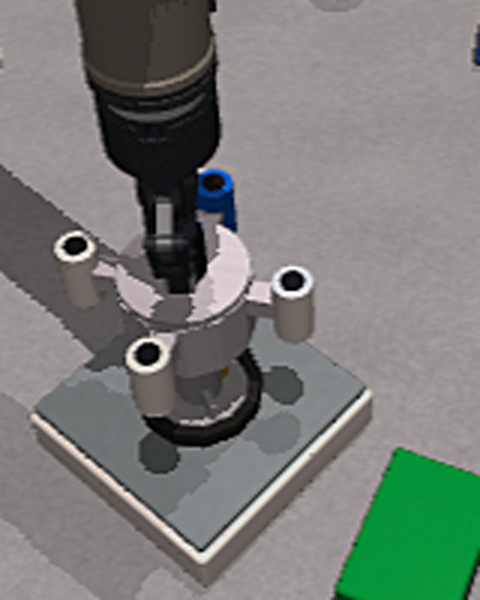

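Rotor is held upright over the hub, with the blue sleeve at crop (215,185), at about 108° by my reckoning. Next: turn to about 100° and lower over the pilot.

Request:
arm_command(
  plan=[
    {"claw": 1,"tx": 0,"ty": 0,"tz": 0.005,"ax": 0,"ay": 0,"az": 4},
    {"claw": 1,"tx": 0,"ty": 0,"tz": 0.005,"ax": 0,"ay": 0,"az": 4},
    {"claw": 1,"tx": 0,"ty": 0,"tz": 0.005,"ax": 0,"ay": 0,"az": 0},
    {"claw": 1,"tx": 0,"ty": 0,"tz": 0.005,"ax": 0,"ay": 0,"az": 0},
    {"claw": 1,"tx": 0,"ty": 0,"tz": 0.004,"ax": 0,"ay": 0,"az": 0},
    {"claw": 1,"tx": 0,"ty": 0,"tz": 0.003,"ax": 0,"ay": 0,"az": 0},
    {"claw": 1,"tx": 0,"ty": 0,"tz": 0.003,"ax": 0,"ay": 0,"az": 0},
    {"claw": 1,"tx": 0,"ty": 0,"tz": 0.003,"ax": 0,"ay": 0,"az": 0},
    {"claw": 1,"tx": 0,"ty": 0,"tz": 0.003,"ax": 0,"ay": 0,"az": 0},
    {"claw": 1,"tx": 0,"ty": 0,"tz": 0,"ax": 0,"ay": 0,"az": 0},
  ],
)

```text
clock: 11.17
tcp_pos: [0.5545, -0.1959, 0.351]
orientation: [-3.062, -0.699, 0.001]
contact_force: [0.1, -0.9, -5.4]
grip_width: 0.0347
gripper_force: 32.7
```

```bash
python3 -c "
from h import *
to(.554,-.1965,.3225)"
```

```text
t 11.17 tcp [ 0.5545 -0.1959  0.351 ] yaw_x 25.73 axis [-1.e-03  3.e-04 -1.e+00] j1,7 [ 0.378 -0.967] F [ 0.1 -0.9 -5.4] M [ 0.01 -0.03  0.  ] w 0.0347 32.7
shift [-0.0007  0.0003  0.0285]
```

Request:
arm_command(
  plan=[
    {"claw": 1,"tx": 0,"ty": 0,"tz": 0.003,"ax": 0,"ay": 0,"az": 0},
    {"claw": 1,"tx": 0,"ty": 0,"tz": 0.003,"ax": 0,"ay": 0,"az": 0},
    {"claw": 1,"tx": 0,"ty": 0,"tz": 0.003,"ax": 0,"ay": 0,"az": 0},
    {"claw": 1,"tx": 0,"ty": 0,"tz": 0.003,"ax": 0,"ay": 0,"az": 0},
    {"claw": 1,"tx": 0,"ty": 0,"tz": 0.003,"ax": 0,"ay": 0,"az": 0},
    {"claw": 1,"tx": 0,"ty": 0,"tz": 0.003,"ax": 0,"ay": 0,"az": 0},
    {"claw": 1,"tx": 0,"ty": 0,"tz": 0.003,"ax": 0,"ay": 0,"az": 0},
    {"claw": 1,"tx": 0,"ty": 0,"tz": 0.003,"ax": 0,"ay": 0,"az": 0},
    {"claw": 1,"tx": 0,"ty": 0,"tz": 0.002,"ax": 0,"ay": 0,"az": 0},
    {"claw": 1,"tx": 0,"ty": 0,"tz": 0,"ax": 0,"ay": 0,"az": 0},
  ],
)

```text
clock: 12.0
tcp_pos: [0.5546, -0.1965, 0.3252]
orientation: [3.063, 0.698, -0.001]
contact_force: [0.8, -4.2, -7.6]
grip_width: 0.0354
gripper_force: 32.6
```

```bash
python3 -c "
from h import *
to(.554,-.1965,.3195)"
```

```text
t 12.0 tcp [ 0.5546 -0.1965  0.3252] yaw_x 25.69 axis [-3.e-04 -6.e-04 -1.e+00] j1,7 [ 0.376 -0.974] F [ 0.8 -4.2 -7.6] M [-1.13 -0.11 -0.04] w 0.0354 32.6
shift [-0.0005 -0.0002  0.0057]
```

Request:
arm_command(
  plan=[
    {"claw": 1,"tx": -0.0003,"ty": 0.0006,"tz": 0,"ax": 0,"ay": 0,"az": 0},
    {"claw": 1,"tx": 0,"ty": 0,"tz": 0.001,"ax": 0,"ay": 0,"az": 0},
    {"claw": 1,"tx": 0,"ty": 0,"tz": 0.001,"ax": 0,"ay": 0,"az": 0},
    {"claw": 1,"tx": 0,"ty": 0,"tz": 0.001,"ax": 0,"ay": 0,"az": 0},
    {"claw": 1,"tx": 0,"ty": 0,"tz": 0.001,"ax": 0,"ay": 0,"az": 0},
    {"claw": 1,"tx": 0,"ty": 0,"tz": 0.001,"ax": 0,"ay": 0,"az": 0},
    {"claw": 1,"tx": 0,"ty": 0,"tz": 0.0005,"ax": 0,"ay": 0,"az": 0},
    {"claw": 1,"tx": 0,"ty": 0,"tz": 0,"ax": 0,"ay": 0,"az": 0},
    {"claw": 1,"tx": 0,"ty": 0,"tz": 0,"ax": 0,"ay": 0,"az": 0},
    {"claw": 1,"tx": 0,"ty": 0,"tz": 0,"ax": 0,"ay": 0,"az": 0},
  ],
)

```text
clock: 12.83
tcp_pos: [0.5546, -0.1967, 0.3201]
orientation: [3.063, 0.699, -0.0]
contact_force: [0.2, -4.1, -5.4]
grip_width: 0.0352
gripper_force: 32.7
```

```bash
python3 -c "
from h import *
to(.554,-.1965,.3195)"
```

```text
t 12.83 tcp [ 0.5546 -0.1967  0.3201] yaw_x 25.71 axis [-1.e-04 -0.e+00 -1.e+00] j1,7 [ 0.376 -0.975] F [ 0.2 -4.1 -5.4] M [-0.89  0.03  0.02] w 0.0352 32.7
shift [-0.0005 -0.0004  0.0006]
```

Request:
arm_command(
  plan=[
    {"claw": 1,"tx": -0.0004,"ty": 0.0009,"tz": 0,"ax": 0,"ay": 0,"az": 0},
    {"claw": 1,"tx": 0,"ty": 0,"tz": 0,"ax": 0,"ay": 0,"az": 0},
    {"claw": 1,"tx": 0,"ty": 0,"tz": 0.0005,"ax": 0,"ay": 0,"az": 0},
    {"claw": 1,"tx": 0,"ty": 0,"tz": 0.0005,"ax": 0,"ay": 0,"az": 0},
    {"claw": 1,"tx": 0,"ty": 0,"tz": 0.0005,"ax": 0,"ay": 0,"az": 0},
    {"claw": 1,"tx": 0,"ty": 0,"tz": 0,"ax": 0,"ay": 0,"az": 0},
    {"claw": 1,"tx": 0,"ty": 0,"tz": 0,"ax": 0,"ay": 0,"az": 0},
    {"claw": 1,"tx": 0,"ty": 0,"tz": 0,"ax": 0,"ay": 0,"az": 0},
    {"claw": 1,"tx": 0,"ty": 0,"tz": 0,"ax": 0,"ay": 0,"az": 0},
    {"claw": 1,"tx": 0,"ty": 0,"tz": 0,"ax": 0,"ay": 0,"az": 0},
  ],
)

```text
clock: 13.67
tcp_pos: [0.5548, -0.1971, 0.3194]
orientation: [-3.062, -0.7, -0.001]
contact_force: [-3.9, 1.7, 6.5]
grip_width: 0.0351
gripper_force: 33.8
```

```bash
python3 -c "
from h import *
to(.554,-.1965,.3195)"
```

```text
t 13.67 tcp [ 0.5548 -0.1971  0.3194] yaw_x 25.74 axis [ 4.e-04  4.e-04 -1.e+00] j1,7 [ 0.377 -0.974] F [-3.9  1.7  6.5] M [ 0.51  0.99 -0.01] w 0.0351 33.8
shift [-0.0005 -0.0009 -0.0001]
```

Request:
arm_command(
  plan=[
    {"claw": 1,"tx": 0,"ty": 0,"tz": 0,"ax": 0,"ay": 0,"az": 0},
    {"claw": 1,"tx": 0,"ty": 0,"tz": 0,"ax": 0,"ay": 0,"az": 1},
    {"claw": 1,"tx": 0,"ty": 0,"tz": 0,"ax": 0,"ay": 0,"az": 1},
    {"claw": 1,"tx": 0,"ty": 0,"tz": 0,"ax": 0,"ay": 0,"az": 1},
    {"claw": 1,"tx": 0,"ty": 0,"tz": 0,"ax": 0,"ay": 0,"az": 1},
    {"claw": 1,"tx": 0,"ty": 0,"tz": 0,"ax": 0,"ay": 0,"az": 0},
    {"claw": 1,"tx": 0,"ty": 0,"tz": 0,"ax": 0,"ay": 0,"az": 0},
    {"claw": 1,"tx": 0,"ty": 0,"tz": 0,"ax": 0,"ay": 0,"az": 0},
    {"claw": 1,"tx": 0,"ty": 0,"tz": 0,"ax": 0,"ay": 0,"az": 0},
    {"claw": 1,"tx": 0,"ty": 0,"tz": 0,"ax": 0,"ay": 0,"az": 0},
  ],
  squeeze=20,
)

```text
clock: 14.5
tcp_pos: [0.5552, -0.1977, 0.3194]
orientation: [3.085, 0.591, 0.002]
contact_force: [-2.9, 0.9, 4.9]
grip_width: 0.0351
gripper_force: 33.7
```

```bash
python3 -c "
from h import *
to(.554,-.1965,.3195)"
```

```text
t 14.5 tcp [ 0.5552 -0.1977  0.3194] yaw_x 21.68 axis [ 1.7e-03 -5.0e-04 -1.0e+00] j1,7 [ 0.365 -1.036] F [-2.9  0.9  4.9] M [0.13 0.5  0.09] w 0.0351 33.7
shift [-0.0006 -0.0015 -0.0001]
```

Request:
arm_command(
  plan=[
    {"claw": 1,"tx": -0.0004,"ty": 0,"tz": 0,"ax": 0,"ay": 0,"az": 1},
    {"claw": 1,"tx": 0,"ty": 0,"tz": 0,"ax": 0,"ay": 0,"az": 1},
    {"claw": 1,"tx": 0,"ty": 0,"tz": 0,"ax": 0,"ay": 0,"az": 1},
    {"claw": 1,"tx": 0,"ty": 0,"tz": 0,"ax": 0,"ay": 0,"az": 0},
    {"claw": 1,"tx": 0,"ty": 0,"tz": 0,"ax": 0,"ay": 0,"az": 0},
    {"claw": 1,"tx": 0,"ty": 0,"tz": 0,"ax": 0,"ay": 0,"az": 0},
    {"claw": 1,"tx": 0,"ty": 0,"tz": 0,"ax": 0,"ay": 0,"az": 0},
    {"claw": 1,"tx": 0,"ty": 0,"tz": 0,"ax": 0,"ay": 0,"az": 0},
    {"claw": 1,"tx": 0,"ty": 0,"tz": 0,"ax": 0,"ay": 0,"az": 0},
    {"claw": 1,"tx": 0,"ty": 0,"tz": 0,"ax": 0,"ay": 0,"az": 0},
  ],
  squeeze=20,
)

```text
clock: 15.33
tcp_pos: [0.5549, -0.1979, 0.3193]
orientation: [3.099, 0.509, 0.003]
contact_force: [-1.9, 1.2, 5.7]
grip_width: 0.0352
gripper_force: 33.7
```

```bash
python3 -c "
from h import *
to(.554,-.1965,.3195)"
```

```text
t 15.33 tcp [ 0.5549 -0.1979  0.3193] yaw_x 18.65 axis [ 2.1e-03 -5.0e-04 -1.0e+00] j1,7 [ 0.356 -1.083] F [-1.9  1.2  5.7] M [0.09 0.15 0.07] w 0.0352 33.7
shift [-0.0004 -0.0016 -0.0002]
```

Blue is at 93°. I'll keep turning 3° per call.

Request:
arm_command(
  plan=[
    {"claw": 1,"tx": 0,"ty": 0,"tz": 0,"ax": 0,"ay": 0,"az": 1},
    {"claw": 1,"tx": 0,"ty": 0,"tz": 0,"ax": 0,"ay": 0,"az": 1},
    {"claw": 1,"tx": 0,"ty": 0,"tz": 0,"ax": 0,"ay": 0,"az": 1},
    {"claw": 1,"tx": 0,"ty": 0,"tz": 0,"ax": 0,"ay": 0,"az": 0},
    {"claw": 1,"tx": 0,"ty": 0,"tz": 0,"ax": 0,"ay": 0,"az": 0},
    {"claw": 1,"tx": 0,"ty": 0,"tz": 0,"ax": 0,"ay": 0,"az": 0},
    {"claw": 1,"tx": 0,"ty": 0,"tz": 0,"ax": 0,"ay": 0,"az": 0},
    {"claw": 1,"tx": 0,"ty": 0,"tz": 0,"ax": 0,"ay": 0,"az": 0},
    {"claw": 1,"tx": 0,"ty": 0,"tz": 0,"ax": 0,"ay": 0,"az": 0},
    {"claw": 1,"tx": 0,"ty": 0,"tz": 0,"ax": 0,"ay": 0,"az": 0},
  ],
  squeeze=20,
)

```text
clock: 16.17
tcp_pos: [0.5548, -0.1979, 0.3191]
orientation: [3.111, 0.429, 0.003]
contact_force: [1.3, 0.0, 4.0]
grip_width: 0.0351
gripper_force: 33.6
```

```bash
python3 -c "
from h import *
to(.554,-.1965,.3195)"
```

```text
t 16.17 tcp [ 0.5548 -0.1979  0.3191] yaw_x 15.71 axis [ 1.8e-03 -4.0e-04 -1.0e+00] j1,7 [ 0.347 -1.129] F [1.3 0.  4. ] M [-0.07 -0.16  0.02] w 0.0351 33.6
shift [-0.0004 -0.0016 -0.0004]
```

Request:
arm_command(
  plan=[
    {"claw": 1,"tx": 0,"ty": 0,"tz": 0,"ax": 0,"ay": 0,"az": 1},
    {"claw": 1,"tx": 0,"ty": 0,"tz": 0,"ax": 0,"ay": 0,"az": 1},
    {"claw": 1,"tx": 0,"ty": 0,"tz": 0.0003,"ax": 0,"ay": 0,"az": 1},
    {"claw": 1,"tx": 0,"ty": 0,"tz": 0,"ax": 0,"ay": 0,"az": 0},
    {"claw": 1,"tx": 0,"ty": 0,"tz": 0,"ax": 0,"ay": 0,"az": 0},
    {"claw": 1,"tx": 0,"ty": 0,"tz": 0,"ax": 0,"ay": 0,"az": 0},
    {"claw": 1,"tx": 0,"ty": 0,"tz": 0,"ax": 0,"ay": 0,"az": 0},
    {"claw": 1,"tx": 0,"ty": 0,"tz": 0,"ax": 0,"ay": 0,"az": 0},
    {"claw": 1,"tx": 0,"ty": 0,"tz": 0,"ax": 0,"ay": 0,"az": 0},
    {"claw": 1,"tx": 0,"ty": 0,"tz": 0,"ax": 0,"ay": 0,"az": 0},
  ],
  squeeze=20,
)

```text
clock: 17.0
tcp_pos: [0.5542, -0.1977, 0.3183]
orientation: [-3.122, -0.348, 0.001]
contact_force: [0.2, 0.1, -5.6]
grip_width: 0.0353
gripper_force: 32.8
```

```bash
python3 -c "
from h import *
to(.554,-.1965,.3195)"
```

```text
t 17.0 tcp [ 0.5542 -0.1977  0.3183] yaw_x 12.71 axis [-5.e-04  1.e-04 -1.e+00] j1,7 [ 0.338 -1.175] F [ 0.2  0.1 -5.6] M [-0.02 -0.01 -0.01] w 0.0353 32.8
shift [ 0.0001 -0.0012 -0.0012]
```

The support vanished at blue ≈ 87°: it has keyed. I stop turning here and lower straight down.

Request:
arm_command(
  plan=[
    {"claw": 1,"tx": 0,"ty": 0,"tz": 0.001,"ax": 0,"ay": 0,"az": 0},
    {"claw": 1,"tx": 0,"ty": 0,"tz": 0.001,"ax": 0,"ay": 0,"az": 0},
    {"claw": 1,"tx": 0,"ty": 0,"tz": 0.001,"ax": 0,"ay": 0,"az": 0},
    {"claw": 1,"tx": 0,"ty": 0,"tz": 0.001,"ax": 0,"ay": 0,"az": 0},
    {"claw": 1,"tx": 0,"ty": 0,"tz": 0.001,"ax": 0,"ay": 0,"az": 0},
    {"claw": 1,"tx": 0,"ty": 0,"tz": 0,"ax": 0,"ay": 0,"az": 0},
    {"claw": 1,"tx": 0,"ty": 0,"tz": 0,"ax": 0,"ay": 0,"az": 0},
    {"claw": 1,"tx": 0,"ty": 0,"tz": 0,"ax": 0,"ay": 0,"az": 0},
    {"claw": 1,"tx": 0,"ty": 0,"tz": 0,"ax": 0,"ay": 0,"az": 0},
    {"claw": 1,"tx": 0,"ty": 0,"tz": 0,"ax": 0,"ay": 0,"az": 0},
  ],
)

```text
clock: 17.83
tcp_pos: [0.5543, -0.1978, 0.3135]
orientation: [3.122, 0.348, 0.0]
contact_force: [0.6, -0.9, -5.9]
grip_width: 0.0351
gripper_force: 32.8
```

```bash
python3 -c "
from h import *
to(.554,-.1965,.3115)"
```

```text
t 17.83 tcp [ 0.5543 -0.1978  0.3135] yaw_x 12.71 axis [ 2.e-04 -0.e+00 -1.e+00] j1,7 [ 0.337 -1.177] F [ 0.6 -0.9 -5.9] M [-0.   -0.03  0.01] w 0.0351 32.8
shift [-0.0001 -0.0013  0.002 ]
```

Request:
arm_command(
  plan=[
    {"claw": 1,"tx": 0,"ty": 0,"tz": 0.001,"ax": 0,"ay": 0,"az": 0},
    {"claw": 1,"tx": 0,"ty": 0,"tz": 0.001,"ax": 0,"ay": 0,"az": 0},
    {"claw": 1,"tx": 0,"ty": 0,"tz": 0.0005,"ax": 0,"ay": 0,"az": 0},
    {"claw": 1,"tx": 0,"ty": 0,"tz": 0.0005,"ax": 0,"ay": 0,"az": 0},
    {"claw": 1,"tx": 0,"ty": 0,"tz": 0,"ax": 0,"ay": 0,"az": 0},
    {"claw": 1,"tx": 0,"ty": 0,"tz": 0,"ax": 0,"ay": 0,"az": 0},
    {"claw": 1,"tx": 0,"ty": 0,"tz": 0,"ax": 0,"ay": 0,"az": 0},
    {"claw": 1,"tx": 0,"ty": 0,"tz": 0,"ax": 0,"ay": 0,"az": 0},
    {"claw": 1,"tx": 0,"ty": 0,"tz": 0,"ax": 0,"ay": 0,"az": 0},
    {"claw": 1,"tx": 0,"ty": 0,"tz": 0,"ax": 0,"ay": 0,"az": 0},
  ],
)

```text
clock: 18.67
tcp_pos: [0.5545, -0.1977, 0.3114]
orientation: [3.122, 0.348, 0.001]
contact_force: [-3.7, 2.0, 6.0]
grip_width: 0.0352
gripper_force: 33.7
```

```bash
python3 -c "
from h import *
to(.554,-.1965,.3055)"
```

```text
t 18.67 tcp [ 0.5545 -0.1977  0.3114] yaw_x 12.72 axis [ 9.e-04 -2.e-04 -1.e+00] j1,7 [ 0.337 -1.177] F [-3.7  2.   6. ] M [0.18 0.71 0.07] w 0.0352 33.7
shift [-0.0002 -0.0013  0.0059]
```

Request:
arm_command(
  plan=[
    {"claw": 1,"tx": 0,"ty": 0,"tz": 0.0005,"ax": 0,"ay": 0,"az": 0},
    {"claw": 1,"tx": 0,"ty": 0,"tz": 0.0005,"ax": 0,"ay": 0,"az": 0},
    {"claw": 1,"tx": 0,"ty": 0,"tz": 0.0005,"ax": 0,"ay": 0,"az": 0},
    {"claw": 1,"tx": 0,"ty": 0,"tz": 0.0005,"ax": 0,"ay": 0,"az": 0},
    {"claw": 1,"tx": 0,"ty": 0,"tz": 0.0005,"ax": 0,"ay": 0,"az": 0},
    {"claw": 1,"tx": 0,"ty": 0,"tz": 0,"ax": 0,"ay": 0,"az": 0},
    {"claw": 1,"tx": 0,"ty": 0,"tz": 0,"ax": 0,"ay": 0,"az": 0},
    {"claw": 1,"tx": 0,"ty": 0,"tz": 0,"ax": 0,"ay": 0,"az": 0},
    {"claw": 1,"tx": 0,"ty": 0,"tz": 0,"ax": 0,"ay": 0,"az": 0},
    {"claw": 1,"tx": 0,"ty": 0,"tz": 0,"ax": 0,"ay": 0,"az": 0},
  ],
  squeeze=30,
)

```text
clock: 19.5
tcp_pos: [0.5545, -0.1977, 0.3091]
orientation: [3.122, 0.348, 0.001]
contact_force: [-3.1, 2.6, 7.0]
grip_width: 0.0352
gripper_force: 33.8
```

```bash
python3 -c "
from h import *
to(.554,-.1965,.3055)"
```

```text
t 19.5 tcp [ 0.5545 -0.1977  0.3091] yaw_x 12.72 axis [ 1.e-03 -2.e-04 -1.e+00] j1,7 [ 0.337 -1.178] F [-3.1  2.6  7. ] M [0.24 0.83 0.02] w 0.0352 33.8
shift [-0.0003 -0.0012  0.0036]
```

Request:
arm_command(
  plan=[
    {"claw": 1,"tx": 0,"ty": 0,"tz": 0.0006,"ax": 0,"ay": 0,"az": 0},
    {"claw": 1,"tx": 0,"ty": 0,"tz": 0.0006,"ax": 0,"ay": 0,"az": 0},
    {"claw": 1,"tx": 0,"ty": 0,"tz": 0.0006,"ax": 0,"ay": 0,"az": 0},
    {"claw": 1,"tx": 0,"ty": 0,"tz": 0.0006,"ax": 0,"ay": 0,"az": 0},
    {"claw": 1,"tx": 0,"ty": 0,"tz": 0.0006,"ax": 0,"ay": 0,"az": 0},
    {"claw": 1,"tx": 0,"ty": 0,"tz": 0.0006,"ax": 0,"ay": 0,"az": 0},
    {"claw": 1,"tx": 0,"ty": 0,"tz": 0.0004,"ax": 0,"ay": 0,"az": 0},
    {"claw": 1,"tx": 0,"ty": 0,"tz": 0,"ax": 0,"ay": 0,"az": 0},
    {"claw": 1,"tx": 0,"ty": 0,"tz": 0,"ax": 0,"ay": 0,"az": 0},
    {"claw": 1,"tx": 0,"ty": 0,"tz": 0,"ax": 0,"ay": 0,"az": 0},
  ],
)

```text
clock: 20.33
tcp_pos: [0.5545, -0.1976, 0.3054]
orientation: [3.122, 0.348, 0.001]
contact_force: [-5.4, 1.6, 9.6]
grip_width: 0.0348
gripper_force: 34.0
```

```bash
python3 -c "
from h import *
to(.554,-.1965,.3055)"
```

```text
t 20.33 tcp [ 0.5545 -0.1976  0.3054] yaw_x 12.72 axis [ 1.e-03 -3.e-04 -1.e+00] j1,7 [ 0.337 -1.179] F [-5.4  1.6  9.6] M [ 0.26  1.11 -0.03] w 0.0348 34.0
shift [-0.0003 -0.0012 -0.0001]
```

Request:
arm_command(
  plan=[
    {"claw": 1,"tx": 0,"ty": 0,"tz": 0.0005,"ax": 0,"ay": 0,"az": 0},
    {"claw": 1,"tx": 0,"ty": 0,"tz": 0.0004,"ax": 0,"ay": 0,"az": 0},
    {"claw": 1,"tx": 0,"ty": 0,"tz": 0,"ax": 0,"ay": 0,"az": 0},
    {"claw": 1,"tx": 0,"ty": 0,"tz": 0,"ax": 0,"ay": 0,"az": 0},
    {"claw": 1,"tx": 0,"ty": 0,"tz": 0,"ax": 0,"ay": 0,"az": 0},
    {"claw": 1,"tx": 0,"ty": 0,"tz": 0,"ax": 0,"ay": 0,"az": 0},
    {"claw": 1,"tx": 0,"ty": 0,"tz": 0,"ax": 0,"ay": 0,"az": 0},
    {"claw": 1,"tx": 0,"ty": 0,"tz": 0,"ax": 0,"ay": 0,"az": 0},
    {"claw": 1,"tx": 0,"ty": 0,"tz": 0,"ax": 0,"ay": 0,"az": 0},
    {"claw": 1,"tx": 0,"ty": 0,"tz": 0,"ax": 0,"ay": 0,"az": 0},
  ],
)

```text
clock: 21.17
tcp_pos: [0.5546, -0.1976, 0.3054]
orientation: [3.122, 0.348, 0.002]
contact_force: [-6.7, 3.3, 15.8]
grip_width: 0.0354
gripper_force: 34.6
```

Request:
arm_command(
  plan=[
    {"claw": 0,"tx": 0,"ty": 0,"tz": 0,"ax": 0,"ay": 0,"az": 0},
    {"claw": 0,"tx": 0,"ty": 0,"tz": 0,"ax": 0,"ay": 0,"az": 0},
    {"claw": 0,"tx": 0,"ty": 0,"tz": 0,"ax": 0,"ay": 0,"az": 0},
    {"claw": 0,"tx": 0,"ty": 0,"tz": 0,"ax": 0,"ay": 0,"az": 0},
    {"claw": 0,"tx": 0,"ty": 0,"tz": 0,"ax": 0,"ay": 0,"az": 0},
    {"claw": 0,"tx": 0,"ty": 0,"tz": 0,"ax": 0,"ay": 0,"az": 0},
    {"claw": 0,"tx": 0,"ty": 0,"tz": 0,"ax": 0,"ay": 0,"az": 0},
    {"claw": 0,"tx": 0,"ty": 0,"tz": -0.02,"ax": 0,"ay": 0,"az": 0},
    {"claw": 0,"tx": 0,"ty": 0,"tz": -0.03,"ax": 0,"ay": 0,"az": 0},
    {"claw": 0,"tx": 0,"ty": 0,"tz": -0.02,"ax": 0,"ay": 0,"az": 0},
  ],
)

```text
clock: 22.0
tcp_pos: [0.5546, -0.1978, 0.3747]
orientation: [3.122, 0.348, 0.001]
contact_force: [-0.3, -0.9, -0.7]
grip_width: 0.0855
gripper_force: 0.0
```

```bash
python3 -c "
from h import *
to(.5545,-.1976,.347)"
```

```text
t 22.0 tcp [ 0.5546 -0.1978  0.3747] yaw_x 12.71 axis [ 7.e-04 -1.e-04 -1.e+00] j1,7 [ 0.342 -1.164] F [-0.3 -0.9 -0.7] M [-0.03 -0.08  0.01] w 0.0855 0.0
shift [-0.     -0.0002  0.0277]
```

It stopped hard at .3054 as the force rose, so it's seated. I'll confirm with a light press on the knob top, fingers shut.

Request:
arm_command(
  plan=[
    {"claw": 1,"tx": 0,"ty": 0,"tz": 0,"ax": 0,"ay": 0,"az": 0},
    {"claw": 1,"tx": 0,"ty": 0,"tz": 0,"ax": 0,"ay": 0,"az": 0},
    {"claw": 1,"tx": 0,"ty": 0,"tz": 0,"ax": 0,"ay": 0,"az": 0},
    {"claw": 1,"tx": 0,"ty": 0,"tz": 0,"ax": 0,"ay": 0,"az": 0},
    {"claw": 1,"tx": 0,"ty": 0,"tz": 0,"ax": 0,"ay": 0,"az": 0},
    {"claw": 1,"tx": 0,"ty": 0,"tz": 0,"ax": 0,"ay": 0,"az": 0},
    {"claw": 1,"tx": 0,"ty": 0,"tz": 0,"ax": 0,"ay": 0,"az": 0},
    {"claw": 1,"tx": 0,"ty": 0,"tz": 0.01,"ax": 0,"ay": 0,"az": 0},
    {"claw": 1,"tx": 0,"ty": 0,"tz": 0.01,"ax": 0,"ay": 0,"az": 0},
    {"claw": 1,"tx": 0,"ty": 0,"tz": 0.005,"ax": 0,"ay": 0,"az": 0},
  ],
)

```text
clock: 22.83
tcp_pos: [0.5537, -0.1976, 0.3459]
orientation: [-3.121, -0.348, 0.004]
contact_force: [-0.2, 0.5, -1.0]
grip_width: 0.0
gripper_force: 0.0
```

Request:
arm_command(
  plan=[
    {"claw": 1,"tx": 0,"ty": 0,"tz": 0.001,"ax": 0,"ay": 0,"az": 0},
    {"claw": 1,"tx": 0,"ty": 0,"tz": 0.001,"ax": 0,"ay": 0,"az": 0},
    {"claw": 1,"tx": 0,"ty": 0,"tz": 0.001,"ax": 0,"ay": 0,"az": 0},
    {"claw": 1,"tx": 0,"ty": 0,"tz": 0.001,"ax": 0,"ay": 0,"az": 0},
    {"claw": 1,"tx": 0,"ty": 0,"tz": 0.001,"ax": 0,"ay": 0,"az": 0},
    {"claw": 1,"tx": 0,"ty": 0,"tz": 0.001,"ax": 0,"ay": 0,"az": 0},
    {"claw": 1,"tx": 0,"ty": 0,"tz": 0.0005,"ax": 0,"ay": 0,"az": 0},
    {"claw": 1,"tx": 0,"ty": 0,"tz": 0,"ax": 0,"ay": 0,"az": 0},
    {"claw": 1,"tx": 0,"ty": 0,"tz": 0,"ax": 0,"ay": 0,"az": 0},
    {"claw": 1,"tx": 0,"ty": 0,"tz": 0,"ax": 0,"ay": 0,"az": 0},
  ],
)

```text
clock: 23.67
tcp_pos: [0.5546, -0.1978, 0.3444]
orientation: [3.121, 0.347, 0.003]
contact_force: [-6.6, 2.0, 17.6]
grip_width: -0.0001
gripper_force: 8.7
```

Knob top is at the home height (.344) under 17 N. Now I'll retreat, take a look and hand in.

Request:
arm_command(
  plan=[
    {"claw": 1,"tx": 0,"ty": 0,"tz": -0.01,"ax": 0,"ay": 0,"az": 0},
    {"claw": 1,"tx": 0,"ty": 0,"tz": -0.025,"ax": 0,"ay": 0,"az": 0},
    {"claw": 1,"tx": 0,"ty": 0,"tz": -0.03,"ax": 0,"ay": 0,"az": 0},
    {"claw": 1,"tx": 0,"ty": 0,"tz": -0.03,"ax": 0,"ay": 0,"az": 0},
    {"claw": 1,"tx": 0,"ty": 0,"tz": -0.01,"ax": 0,"ay": 0,"az": 0},
    {"claw": 1,"tx": 0,"ty": 0,"tz": 0,"ax": 0,"ay": 0,"az": 0},
    {"claw": 1,"tx": 0,"ty": 0,"tz": 0,"ax": 0,"ay": 0,"az": 0},
    {"claw": 1,"tx": 0,"ty": 0,"tz": 0,"ax": 0,"ay": 0,"az": 0},
    {"claw": 1,"tx": 0,"ty": 0,"tz": 0,"ax": 0,"ay": 0,"az": 0},
    {"claw": 1,"tx": 0,"ty": 0,"tz": 0,"ax": 0,"ay": 0,"az": 0},
  ],
)

```text
clock: 24.5
tcp_pos: [0.554, -0.1977, 0.445]
orientation: [-3.121, -0.348, 0.004]
contact_force: [-0.8, -0.7, 0.1]
grip_width: 0.0001
gripper_force: 0.0
```

```bash
python3 -c "
from h import *
to(.5545,-.1976,.347)
save('scene','s3.png',(200,140,360,340),3)
for n in('scene',):
  for t in['rotor_knob','rotor_bore']:
    print(n,t,[(np.round(w(n,d['location']),4),round(d['confidence'],2)) for d in r.tip_of(t,n)[:1]])
"
```

```text
t 24.5 tcp [ 0.554  -0.1977  0.445 ] yaw_x 12.72 axis [-2.5e-03  7.0e-04 -1.0e+00] j1,7 [ 0.343 -1.152] F [-0.8 -0.7  0.1] M [-0.01 -0.01  0.01] w 0.0001 0.0
shift [0.0007 0.0001 0.098 ]
scene rotor_knob [(array([ 0.5555, -0.1982,  0.1692]), 0.91)]
scene rotor_bore [(array([ 0.5569, -0.1987,  0.0678]), 0.95)]
```

View pics/s3.png

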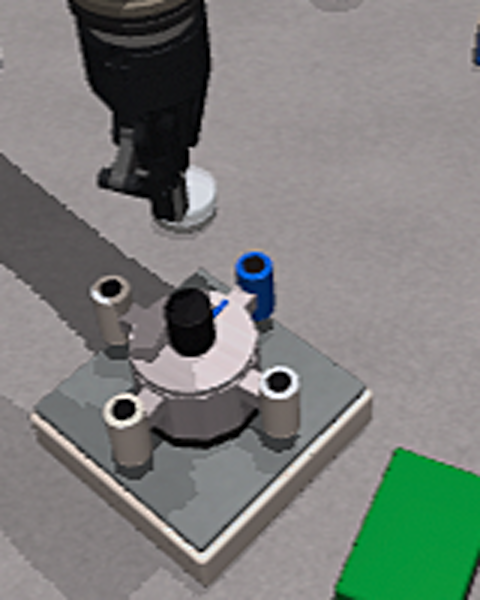

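The rotor sits level on the hub with its knob at crop (190,320). The measured underside is about 0.068 m (home is 0.067), and the arm is clear.

```bash
python3 -c "
from bench import r
print(r.hand_in())"
```

```text
the job is handed in; nothing more can be done
None
```

The rotor keyed on the hub at about 87°, I stopped turning there and pressed it fully home (underside measured at about 68 mm, home is 67 mm), and the job was handed in at 24.5 s with the arm clear and the bystanders not handled.

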